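# Refit the wire-feed rolls and hold the drive roll home

### The arm

A 6-joint arm with a two-finger parallel gripper is mounted at the origin on the work surface; the furniture and walls round the work are solid. World frame = base frame: x ahead of the robot, y to its left, z up, the work surface at z = 0. Lengths are in m, angles in degrees, forces in N, time in s.
With the tool pointing down it reaches from about 0.375 to 0.9 m from the base axis. Payload 3.1 kg.
Tool frame: the origin (TCP) lies at the very end of the fingers, on their centre line; the grasp point (between the pads) lies 19 mm behind it; z points along the fingers, x is the direction in which the jaws open and shut, and the axes are right-handed (so a half turn about z gives the same grasp; the last joint's range is limited). The gripper opens to 87 mm and grips with 3 to 60 N. Pads are 19 mm wide; open, the fingers measure 117 mm over their backs; the gripper's body (75 mm by 190 mm) begins 51 mm behind the grasp point.
Start: joints at [54.574, 30.224, 82.088, -0, 67.689, -10.227], TCP at [0.266, 0.566, 0.223] pointing down, gripper open.
Joint ranges: [-176.69, 176.69], [-43.24, 126.21], [12.49, 139.97], [-82, 262], [0, 151.66], [-163.58, 163.58]. Speed limits (degrees/s): [159.86, 159.86, 180, 180, 180, 180].

### API

Orientations are given as a 3x3 rotation matrix whose columns are the frame's x, y, z axes.
In Python, from rig import read_state, capture, bot gives the robot as it stands.
- The arm moves only by the shell command python3 -m crank 'ROWS' [OPENING]. ROWS is JSON, a list of rows, each a list of 2 entries, a list of its own where there are three numbers: the shift along the tool's x, y, z in cm, then the turn, a rotation vector about the tool's x, y, z in rad. In form: [[[dx, dy, dz], [wx, wy, wz]], ...]. A call has 1 to 12 rows; each row shifts and turns the commanded pose from where the row before left it, along the tool's axes as they then stand; what a row does not reach is not made up. A row lasts 1/10 s, in which the tool goes at most 50 mm and 8.59 degrees, less where a joint would pass 70% of its speed; a pose out of reach is approached as far as the arm can. A call with a gripper value outside its range is refused whole. OPENING is the closure, from -1 (fully open) to 1 (shut), set as the call begins (- or left out, the last holds). The fingers move at their own pace and stop on an object; the grip force is fixed at half the most. Time passes only in rows, so rows that do not move let the fingers close. It gives the time, the measured TCP pose, the force and the opening at its end, in the units of the state.
- read_state(): the state, without advancing time (a new reading comes with each control period).
- capture(name): name is "side" or "top" or "wrist"; returns a dict with "pixels" (480x640x3 uint8, red, green, blue), "camera_matrix" (3x3 intrinsics, pixels), "R" (3x3) and "t" (3): a world point X has camera coordinates R X + t. Camera axes: x right, y down, z forward; pixel columns grow to the right and rows downward; lengths in m; the calibration is good to about 2 mm. A picture is of the moment at which its call begins. There is no depth.
- bot.hand_in(): hands the job in, once; it reports no verdict.
The state is a dict: "time_s": time; "joint_positions": joint angles; "qvel": joint speeds; "tau": joint torques, N m; "position": TCP position; "tcp_rot": TCP orientation; "force": force on the tool from outside, world axes, zero at the start; "moment": the same for the moment, N m; "opening": opening from 0.0 (shut) to 1.0 (fully open).
Only numpy, scipy, OpenCV 4.12 (cv2) and the standard library are available. Lean on these libraries where they do the work, as an engineer would, in place of code of your own. Each camera call takes 0.05 s, during which the arm holds its last target.

### The job

The two feed rolls of the wire-feed drive have been off for cleaning: put the narrow one back on the plain storage post, then set the wide one on the drive shaft, turn it until the hidden notches in its underside drop over the three pins, and push it fully home against the spring. Finish while you are still holding it down there, so that I can slip the retaining clip into the groove above it. Leave the pliers and the flat bar where they are.

Things in the scene. Friction and masses are not known exactly. Their poses are not given: they have to be found in the camera images.
- roll_wide: the wide feed roll, for the drive shaft: a steel ring 40 mm in diameter, 32 mm tall, 14 mm through bore, dark side with two fine grooves below and a knurled band above, bright top; stands upright on the table. Origin: centre of its underside; z up along the bore. The underside has three blind notches, 9.5 mm wide, 12 mm deep, 120 degrees apart, hidden by the outer skirt; no mark shows where. 0.2 kg
- roll_narrow: the narrow feed roll, the spare for the storage post: looks like the wide one (40 mm in diameter, 14 mm bore) but is only 22 mm tall; stands upright on the table. Origin: centre of its underside; z up along the bore. 0.14 kg
- drive: the wire-feed drive, fixed: a level aluminium plate 122 x 225 mm, its top 50 mm above the table, on a black gear case, with wire guides at both long sides and a pressure arm and tension screw folded out past its +y end. Origin on the table under the plate; z up; the shaft stands at (0, 30) mm, the storage post at (0, -72) mm in x, y of this frame. Fingers have 60 mm of clear space round the shaft
- shaft (a point): point on the drive shaft's axis, z up, level with the face of the toothed carrier disc, 60 mm above the table: a roll's underside lies here when it is home. The steel shaft is 12 mm in diameter, tapered over its top 6 mm, and ends 48 mm above this point; a clip groove runs round it 33 to 35 mm above this point
- pins (a point): point on the shaft's axis level with the tops of the three pins on the carrier disc, 10 mm above it (its axes do not show the pins' angle). Pins: 6 mm in diameter, 14 mm from the axis, 120 degrees apart; the disc stands at any angle and is geared, so it will not turn by hand. A roll rests on the pins until, within a third of a turn either way, its notches line up within 0.12 rad and it can go down
- post (a point): foot of the plain storage post on the drive's plate, 50 mm above the table, on the post's axis, z up: a steel pin 12 mm in diameter and 36 mm high, tapered over its top 8 mm. A stored roll stands with its underside at this point
- thrust_spring (a joint): how far the brass spring washer round the drive shaft is pushed down (m): 0 when free, its face then 6 mm above the carrier disc; 0.006 when a roll is home on the disc. It gives way from about 4.4 N and takes 11 N with the roll home; it lifts the roll again when let go
- pliers: long-nose pliers with blue handles, 184 x 60 x 16 mm, lying on the table; bystander, to be left alone. Origin: centre of the underside
- flat_bar: dark steel flat bar with two drilled holes, 220 x 40 x 10 mm, lying on the table; bystander, to be left alone. Origin: centre of the underside
There are look-alikes about, which are no part of the job. What is shaped like the roll_narrow but brown is not meant.

How it is judged (in metres and radians):
On the way, in this order (a step that is already met when the one before it is completed fails the run):
1. the narrow roll stands on the storage post, released (horizontal distance between roll_narrow and post below 0.004 m and z of roll_narrow in the frame of post between -0.003 and 0.003 m and angle between roll_narrow's own z axis and vertical below 0.08 rad and contact force between the fingers and roll_narrow below 0.1 N), for 0.2 s.
2. the wide roll is on the drive shaft with its notches down over the pins (horizontal distance between roll_wide and shaft below 0.003 m and z of roll_wide in the frame of shaft below 0.0065 m and angle between roll_wide's own z axis and vertical below 0.08 rad), for 0.1 s.
At the end, for the whole second after the job is handed in: Narrow roll untouched and upright on the storage post (axis within 4 mm, underside within 3 mm of the plate); wide roll held still by the fingers, home on the shaft: axis within 3 mm, upright, underside within 1.8 mm of the disc, spring pushed down more than 4.2 mm (all of step 1 and horizontal distance between roll_wide and shaft below 0.003 m and z of roll_wide in the frame of shaft below 0.0018 m and angle between roll_wide's own z axis and vertical below 0.06 rad and value of joint thrust_spring above 0.0042 m and contact force between the fingers and roll_wide above 1 N and linear speed of roll_wide below 0.01 m/s); the arm keeps its last pose, push and grip.
It fails at once if the pliers is pushed more than 30 mm from its place (distance of pliers from where it was at the start of the episode above 0.03 m).
It fails at once if the flat bar is pushed more than 30 mm from its place (distance of flat_bar from where it was at the start of the episode above 0.03 m).
It also fails if it takes over 64 s, if anything falls off the work surface, if the arm or the gripper's body presses on something with over 40 N, if the wrist force passes 120 N, or if a joint passes its speed limit or range.

## Working session

There is one attempt and no reset: what is moved stays moved. The work goes in short steps, Python scripts to look and compute and a shell command to move; the robot and the scene stay as the last step left them, time stands still between calls to the robot, and variables do not carry over. Pictures are saved under pics/ and viewed, and the job is handed in when it is done.

```bash
ls; mkdir -p pics
python3 - <<'E'
from rig import read_state, capture, bot
import cv2, numpy as np
print(read_state())
for n in ["side","top","wrist"]:
    c=capture(n); cv2.imwrite(f"pics/{n}0.png",c["pixels"][:,:,::-1]); print(n,c["camera_matrix"],c["R"],c["t"])
E
```

```text
pics
{'time_s': 0.0, 'joint_positions': array([ 5.45729208e+01,  3.02797393e+01,  8.21572230e+01, -1.32713247e-03,
        6.76877607e+01, -1.02287282e+01]), 'qvel': array([ 0.02011414,  0.02204203, -0.02892469,  0.06814034, -0.04535513,
       -0.07385302]), 'tau': array([ 1.55247177e-03, -4.40032125e+01, -1.76596838e+01,  6.33475115e-02,
        5.81895432e-02, -1.74246779e-04]), 'position': array([0.26565597, 0.56491852, 0.22155869]), 'tcp_rot': array([[ 4.25743937e-01,  9.04842833e-01, -1.24437086e-03],
       [ 9.04841143e-01, -4.25745598e-01, -1.78621559e-03],
       [-2.14602979e-03, -3.65487497e-04, -9.99997630e-01]]), 'force': array([0.28919486, 0.67508402, 0.66676657]), 'moment': array([-0.01553866, -0.02815738, -0.03073689]), 'opening': 0.9982057287367684}
side [[453.06480246   0.         321.36524414]
 [  0.         453.06480246 239.62148856]
 [  0.           0.           1.        ]] [[ 0.89716841 -0.44105872 -0.02358093]
 [-0.27226747 -0.51020881 -0.81581701]
 [ 0.34779201  0.73834557 -0.57782916]] [-0.38333573  0.14537124  1.0447368 ]
top [[475.17436357   0.         320.70246739]
 [  0.         475.17436357 245.27127294]
 [  0.           0.           1.        ]] [[ 0.02747813 -0.99962129 -0.00149058]
 [-0.9861665  -0.02686438 -0.16356632]
 [ 0.16346433  0.00596445 -0.98653121]] [-0.03079447  0.43036667  1.0088183 ]
wrist [[348.86254909   0.         318.86130849]
 [  0.         348.86254909 233.3674664 ]
 [  0.           0.           1.        ]] [[ 4.25538445e-01  9.04940346e-01 -4.88564393e-05]
 [ 8.64011482e-01 -4.06276034e-01  2.97361636e-01]
 [ 2.69074693e-01 -1.26581021e-01 -9.54764921e-01]] [-0.62549493 -0.03547184  0.39067456]
```

View pics/top0.png

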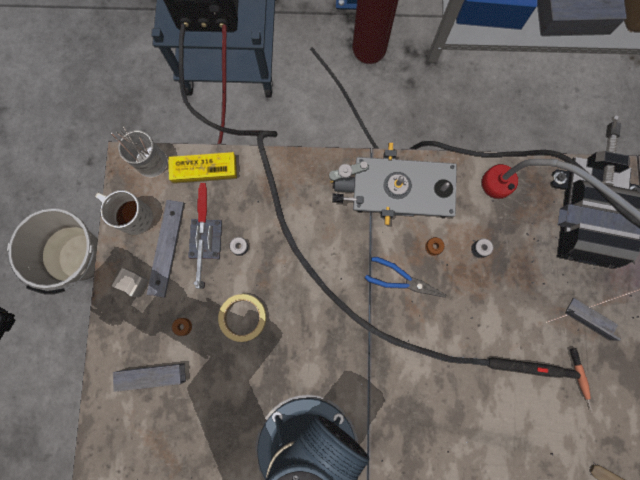

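View pics/side0.png

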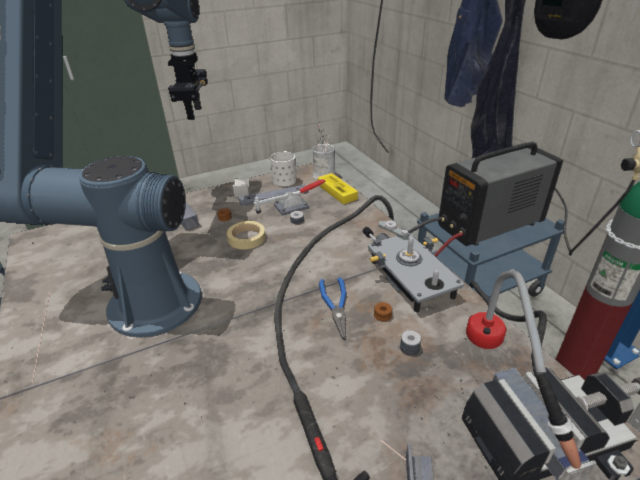

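View pics/wrist0.png

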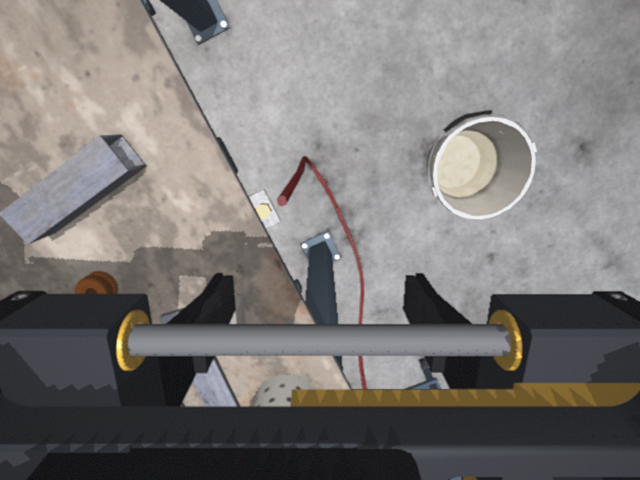

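The top view shows grey rolls at (238,246) and (484,248), brown look-alikes at (435,246) and (182,327), and the drive with its shaft at (399,183) and post at (444,187). In the side view the grey roll at (410,343) looks the taller. I'll zoom in next.

Run:
```python
import cv2, numpy as np
t=cv2.imread("pics/top0.png"); s=cv2.imread("pics/side0.png")
def crop(im,x,y,w,h,k): return cv2.resize(im[y:y+h,x:x+w],None,fx=k,fy=k,interpolation=cv2.INTER_CUBIC)
a=crop(t,340,145,130,75,6)   # drive top
cv2.imwrite("pics/z1.png",a)
b=np.hstack([crop(t,223,231,32,32,9),crop(t,468,232,32,32,9)])
c=np.hstack([crop(s,280,200,32,32,9),crop(s,394,326,32,32,9)])
cv2.imwrite("pics/z2.png",np.vstack([b,c]))
cv2.imwrite("pics/z3.png",crop(s,365,220,105,90,6))
```

```text
(no output)
```

View pics/z1.png

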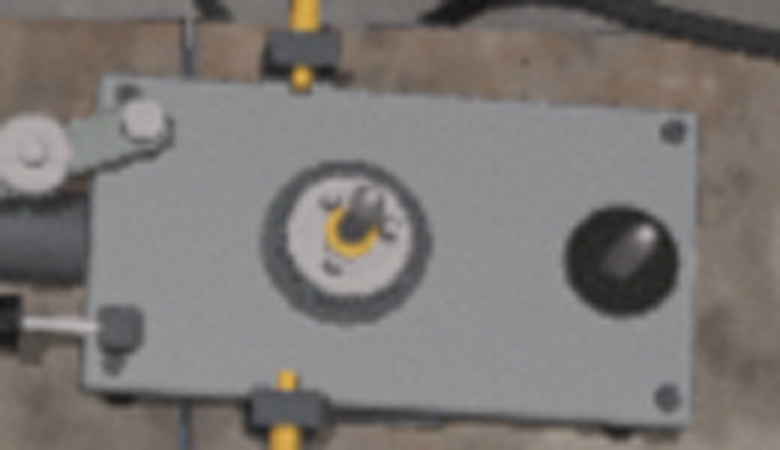

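View pics/z2.png

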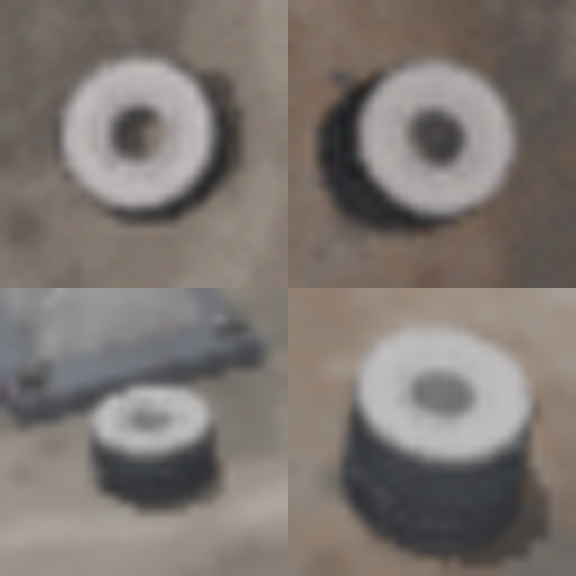

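View pics/z3.png

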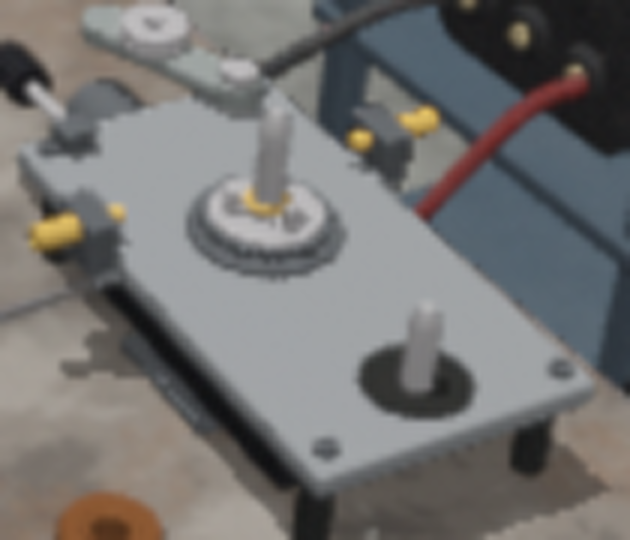

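The left roll (side crop, height about half its width) is the narrow one and the right one is the wide one. The carrier disc is at zoom (347,240), the pins show faintly, and the post's black foot is at zoom (622,262). Next I'll measure positions.

```bash
cat > h.py <<'E'
import numpy as np, cv2
from rig import read_state, capture, bot
def ray(c,uv,z):
    R=np.array(c["R"]);t=np.array(c["t"]);K=np.array(c["camera_matrix"])
    d=R.T@np.linalg.inv(K)@np.array([uv[0],uv[1],1.]);o=-R.T@t
    return o+d*(z-o[2])/d[2]
def proj(c,X):
    p=np.array(c["camera_matrix"])@(np.array(c["R"])@np.array(X)+np.array(c["t"]));return p[:2]/p[2]
def ell(mask,seed,r):
    m=np.zeros_like(mask);cv2.circle(m,seed,r,255,-1);m=cv2.bitwise_and(mask,m)
    cs,_=cv2.findContours(m,cv2.RETR_EXTERNAL,cv2.CHAIN_APPROX_NONE)
    k=max(cs,key=cv2.contourArea);return cv2.fitEllipse(cv2.convexHull(k)),k
def plane_circle(c,k,z):
    P=np.array([ray(c,p[0],z)[:2] for p in k]);(x,y),r=cv2.minEnclosingCircle((P*1000).astype(np.float32))
    A=np.c_[P,np.ones(len(P))];s=np.linalg.lstsq(A,(P**2).sum(1),rcond=None)[0]
    cx,cy=s[0]/2,s[1]/2;return np.round([cx*1e3,cy*1e3,1e3*np.sqrt(s[2]+cx*cx+cy*cy),r],1)
E
python3 - <<'E'
from h import *
T=capture("top");S=capture("side")
def m(c,lo,hi):
    g=c["pixels"].min(2);return ((g>=lo)&(g<=hi)).astype(np.uint8)*255
for nm,c,seed,r,lo,hi,z in [("nar",T,(238,246),14,150,255,.022),("wid",T,(484,248),14,150,255,.032),
  ("nar",S,(297,214),12,150,255,.022),("wid",S,(411,338),16,150,255,.032)]:
    e,k=ell(m(c,lo,hi),seed,r);print(nm,e,plane_circle(c,k,z))
# post black foot
def md(c,hi):
    return (c["pixels"].max(2)<hi).astype(np.uint8)*255
for nm,c,seed,r,hi in [("post",T,(444,188),12,90),("post",S,(434,283),14,90)]:
    e,k=ell(md(c,hi),seed,r);print(nm,e,plane_circle(c,k,.05))
for nm,c,seed in [("disc",T,(398,185)),("disc",S,(409,257))]:
    # dark rim of disc
    e,k=ell(md(c,125),seed,17);print(nm,e,plane_circle(c,k,.055))
    e,k=ell(m(c,150,255),seed,12);print(nm,e,plane_circle(c,k,.060))
# plate corners from zoom top
for z1 in [(103,75),(697,113),(688,425),(83,388)]:
    uv=(340+(z1[0]+.5)/6-.5,145+(z1[1]+.5)/6-.5);print(ray(T,uv,.05).round(4))
# shaft tip / post tip
for z1,z in [((367,190),.108),((645,232),.086)]:
    uv=(340+(z1[0]+.5)/6-.5,145+(z1[1]+.5)/6-.5);print('tipT',ray(T,uv,z).round(4))
for z1,z in [((280,97),.108),((428,307),.086)]:
    uv=(365+(z1[0]+.5)/6-.5,220+(z1[1]+.5)/6-.5);print('tipS',ray(S,uv,z).round(4))
E
```

```text
nar ((237.7759552001953, 245.16636657714844), (15.430612564086914, 15.923575401306152), 48.27582931518555) [428.3 165.8  16.9  17.9]
wid ((484.0518493652344, 246.71063232421875), (15.10124683380127, 16.046409606933594), 124.03038024902344) [ 438.2 -378.8   16.6   17.5]
nar ((296.3954772949219, 213.95228576660156), (6.586905479431152, 12.72119426727295), 84.57286071777344) [429.1 165.7  16.9  18.5]
wid ((410.8479309082031, 336.8858337402344), (14.193426132202148, 18.832592010498047), 102.48490905761719) [ 439.6 -379.1   18.    19. ]
post ((443.2992858886719, 188.1231231689453), (17.998641967773438, 18.94075584411621), 110.2759780883789) [ 563.9 -286.2   20.    21. ]
post ((433.9271240234375, 283.4698791503906), (10.967142105102539, 18.744808197021484), 100.51107025146484) [ 565.  -286.4   16.5   20.1]
disc ((397.1551513671875, 185.01547241210938), (27.44580841064453, 28.30081558227539), 102.30440521240234) [ 567.  -183.7   30.4   31.6]
disc ((397.6368713378906, 183.93023681640625), (18.651809692382812, 19.55449676513672), 122.885498046875) [ 568.2 -184.3   18.5   21.6]
disc ((408.7523193359375, 258.077880859375), (15.420791625976562, 25.90335464477539), 97.4764175415039) [ 565.  -189.7   25.3   30.5]
disc ((409.40045166015625, 252.90003967285156), (14.70134162902832, 20.678752899169922), 93.15762329101562) [ 574.1 -179.4   22.2   29.3]
[ 0.6305 -0.0941  0.05  ]
[ 0.6217 -0.3149  0.05  ]
[ 0.5028 -0.3094  0.05  ]
[ 0.5107 -0.0886  0.05  ]
tipT [ 0.5699 -0.1829  0.108 ]
tipT [ 0.5642 -0.2854  0.086 ]
tipS [ 0.5755 -0.1773  0.108 ]
tipS [ 0.5651 -0.2862  0.086 ]
```

```bash
cat >> h.py <<'E'
def plan(target,yaw=None):
    """print rotation about tool z and shift in tool axes (cm), rotate first then shift"""
    s=read_state();R=np.array(s["tcp_rot"]);p=np.array(s["position"])
    y0=np.degrees(np.arctan2(R[1,0],R[0,0]));yaw=y0 if yaw is None else yaw
    a=np.radians(yaw);Rt=np.array([[np.cos(a),np.sin(a),0],[np.sin(a),-np.cos(a),0],[0,0,-1.]])
    rv=cv2.Rodrigues(R.T@Rt)[0].ravel()
    print("t",round(s["time_s"],2),"p",p.round(4),"yaw",y0.round(2),"f",np.round(s["force"],1),"open",round(s["opening"],3),"j6",np.round(s["joint_positions"][5],1))
    print("rotvec",rv.round(4),"shift cm",(Rt.T@(np.array(target)-p)*100).round(3))
E
python3 -c "
from h import *
plan([.4285,.1658,.10],0)"
```

```text
t 0.25 p [0.2659 0.5653 0.2221] yaw 64.8 f [-0.9  0.7 -1.1] open 1.003 j6 -10.2
rotvec [4.000e-04 1.000e-03 1.131e+00] shift cm [16.264 39.945 12.207]
```

```bash
python3 -m crank '[[[0,0,0],[0,0,0.1257]],[[0,0,0],[0,0,0.1257]],[[0,0,0],[0,0,0.1257]],[[0,0,0],[0,0,0.1257]],[[0,0,0],[0,0,0.1257]],[[0,0,0],[0,0,0.1257]],[[0,0,0],[0,0,0.1257]],[[0,0,0],[0,0,0.1257]],[[0,0,0],[0,0,0.1257]]]' -0.4
python3 -m crank '[[[1.6,4,1.2],[0,0,0]],[[1.6,4,1.2],[0,0,0]],[[1.6,4,1.2],[0,0,0]],[[1.6,4,1.2],[0,0,0]],[[1.6,4,1.2],[0,0,0]],[[1.6,4,1.2],[0,0,0]],[[1.6,4,1.2],[0,0,0]],[[1.6,4,1.2],[0,0,0]],[[1.6,4,1.2],[0,0,0]],[[1.8,4,1.4],[0,0,0]],[[0,0,0],[0,0,0]],[[0,0,0],[0,0,0]]]'
python3 - <<'E'
from h import *
plan([.4285,.1658,.004],0)
c=capture("wrist");cv2.imwrite("pics/w1.png",c["pixels"][:,:,::-1]);print(proj(c,[.4285,.1658,.022]))
c=capture("top");cv2.imwrite("pics/t1.png",c["pixels"][100:340,160:400,::-1].repeat(2,0).repeat(2,1))
E
```

```text
time_s: 1.15
position: [0.266, 0.5654, 0.2224]
tcp_rot: [[1.0, -0.005, -0.0], [-0.005, -1.0, -0.0], [-0.0, 0.0, -1.0]]
force: [-0.3, 1.2, 0.4]
opening: 0.702
time_s: 2.35
position: [0.4282, 0.1646, 0.1003]
tcp_rot: [[1.0, -0.004, -0.001], [-0.004, -1.0, 0.0], [-0.001, -0.0, -1.0]]
force: [-0.2, 0.4, 0.3]
opening: 0.701
t 2.35 p [0.4282 0.1646 0.1003] yaw -0.2 f [-0.2  0.4  0.3] open 0.701 j6 7.2
rotvec [-0.0001  0.001  -0.0035] shift cm [ 0.032 -0.116  9.63 ]
[318.81592265 243.12219117]
```

View pics/w1.png

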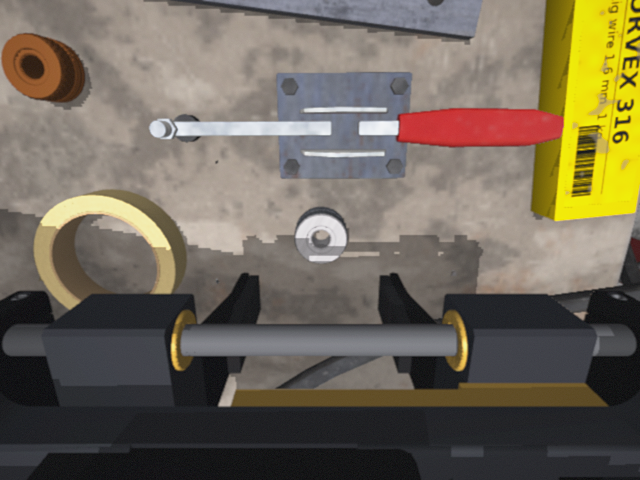

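View pics/t1.png

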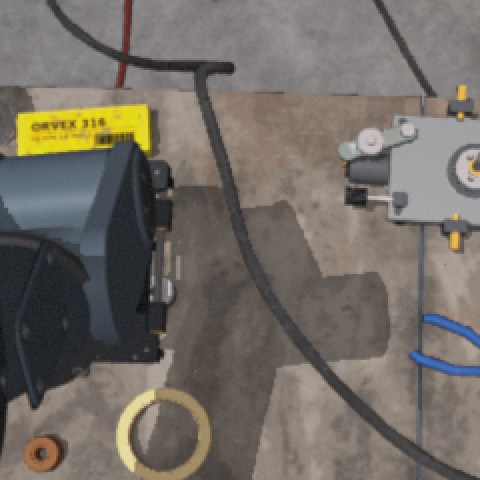

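The wrist view shows the narrow roll's top at about (321,238), with the clamp at (344,125) clear of the fingers. I'll compare that with the top-camera fix.

Run:
```python
from h import *
c=capture("wrist")
im=c["pixels"];g=im.min(2)
cv2.imwrite("pics/w2.png",cv2.resize(im[195:280,270:375,::-1],None,fx=7,fy=7,interpolation=cv2.INTER_CUBIC))
P=[]
for a in np.linspace(0,2*np.pi,16): P.append(proj(c,[.4285+.02*np.cos(a),.1658+.02*np.sin(a),.022]))
print(np.round([min(p[0] for p in P),max(p[0] for p in P),min(p[1] for p in P),max(p[1] for p in P)],1))
```

```text
[292.8 347.1 218.6 270.1]
```

View pics/w2.png

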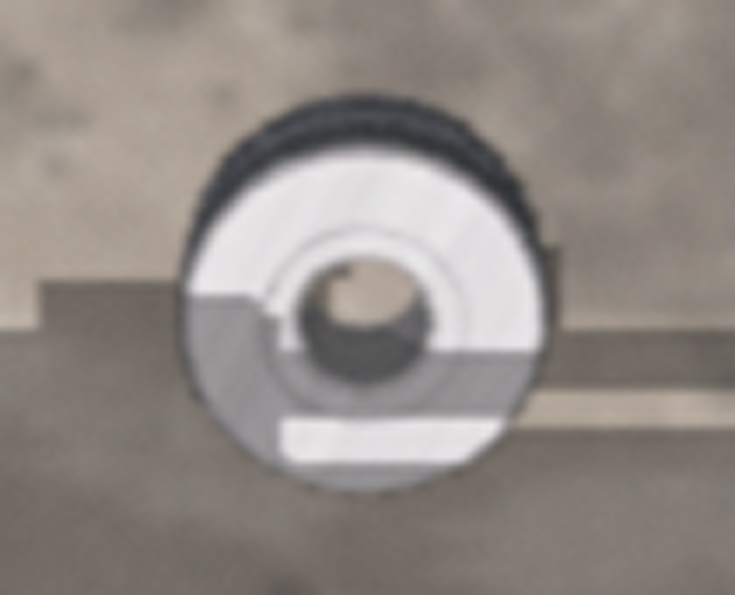

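```bash
python3 -m crank '[[[0.1,-0.22,1.2],[0,0,0]],[[0,0,1.2],[0,0,0]],[[0,0,1.2],[0,0,0]],[[0,0,1.2],[0,0,0]],[[0,0,1.2],[0,0,0]],[[0,0,1.2],[0,0,0]],[[0,0,1.2],[0,0,0]],[[0,0,1.1],[0,0,0]],[[0,0,0],[0,0,0]]]'
python3 -m crank '[[[0,0,0],[0,0,0]],[[0,0,0],[0,0,0]],[[0,0,0],[0,0,0]],[[0,0,0],[0,0,0]],[[0,0,0],[0,0,0]]]' 1
python3 -c "
from h import *
plan([.43,.17,.15])
c=capture('wrist');cv2.imwrite('pics/w3.png',c['pixels'][:,:,::-1]);p=np.array(read_state()['position']);print(proj(c,p),proj(c,p+[0,0,.02]))
c=capture('side');cv2.imwrite('pics/s3.png',cv2.resize(c['pixels'][150:270,220:380,::-1],None,fx=5,fy=5))"
```

```text
time_s: 3.4
position: [0.4279, 0.168, 0.0041]
tcp_rot: [[1.0, 0.001, -0.003], [0.001, -1.0, -0.0], [-0.003, 0.0, -1.0]]
force: [-0.3, -0.1, 0.4]
opening: 0.699
time_s: 3.9
position: [0.4293, 0.1677, 0.006]
tcp_rot: [[1.0, -0.001, 0.001], [-0.001, -1.0, 0.0], [0.001, -0.0, -1.0]]
force: [0.4, 0.7, 3.2]
opening: 0.455
t 3.9 p [0.4293 0.1677 0.006 ] yaw -0.03 f [0.4 0.7 3.2] open 0.455 j6 7.4
rotvec [-0.0002 -0.0012  0.    ] shift cm [  0.065  -0.231 -14.4  ]
[318.05044474 294.52496911] [318.00744826 314.73600367]
```

View pics/w3.png

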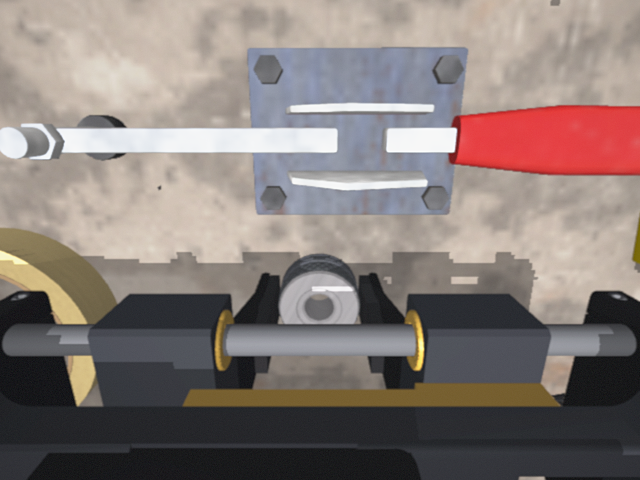

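View pics/s3.png

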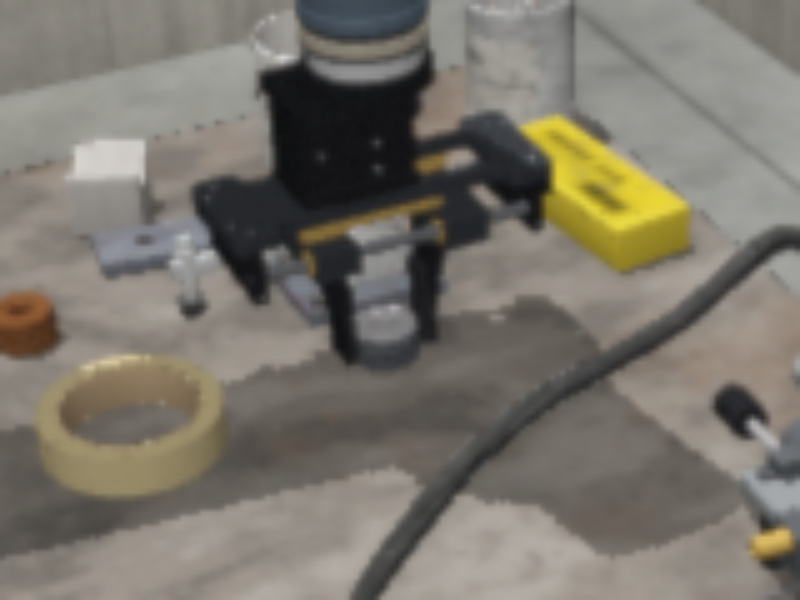

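Grasped: the opening of 0.455 is 39.6 mm, which matches the roll. I'll overlay the predicted roll outline to measure its offset in the hand.

Run:
```python
from h import *
c=capture("wrist");im=c["pixels"][:,:,::-1].copy()
p=np.array(read_state()['position']);print(p)
x0,y0,w,h=250,235,140,110
a=cv2.resize(im[y0:y0+h,x0:x0+w],None,fx=5,fy=5,interpolation=cv2.INTER_CUBIC)
def ring(cx,cy,r,z,col):
    P=np.array([proj(c,[cx+r*np.cos(t),cy+r*np.sin(t),z]) for t in np.linspace(0,2*np.pi,60)])
    cv2.polylines(a,[((P-[x0,y0]+.5)*5).astype(np.int32)],True,col,1,cv2.LINE_AA)
for cy,col in [(.1658,(0,0,255)),(.1690,(0,255,0))]:
    for r,z in [(.019,.022),(.007,.022),(.020,0)]: ring(p[0],cy,r,z,col)
cv2.imwrite("pics/w4.png",a)
```

```text
[0.42938227 0.16768821 0.00600374]
```

View pics/w4.png

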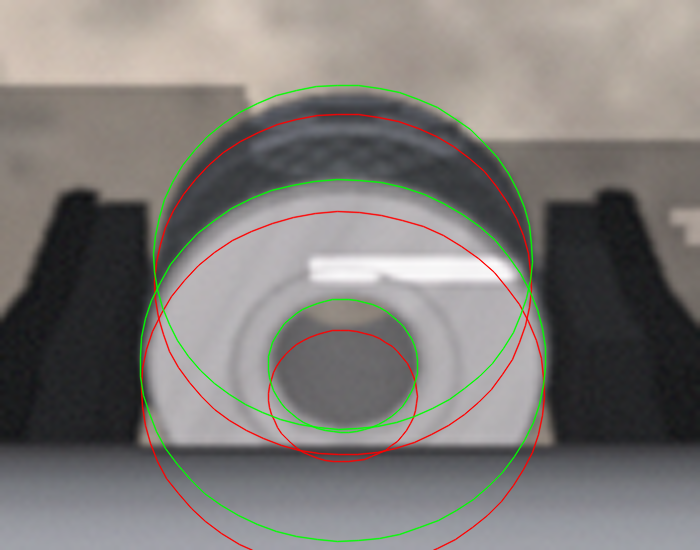

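```bash
python3 -m crank '[[[0,0,-1.4],[0,0,0]],[[0,0,-3.5],[0,0,0]],[[0,0,-4.2],[0,0,0]],[[0,0,-4.3],[0,0,0]],[[0,0,-1],[0,0,0]]]'
python3 -m crank '[[[1.12,3.77,0],[0,0,0]],[[1.12,3.77,0],[0,0,0]],[[1.12,3.77,0],[0,0,0]],[[1.12,3.77,0],[0,0,0]],[[1.12,3.77,0],[0,0,0]],[[1.12,3.77,0],[0,0,0]],[[1.12,3.77,0],[0,0,0]],[[1.12,3.77,0],[0,0,0]],[[1.12,3.77,0],[0,0,0]],[[1.12,3.77,0],[0,0,0]],[[1.12,3.77,0],[0,0,0]],[[1.2,3.77,0],[0,0,0]]]'
python3 -m crank '[[[0,0,0],[0,0,0]],[[0,0,0],[0,0,0]]]'
python3 - <<'E'
from h import *
plan([.5645,-.2843,.1],0)
c=capture("wrist");cv2.imwrite("pics/w5.png",c["pixels"][:,:,::-1])
print(proj(c,[.5645,-.2862,.086]),proj(c,[.5645,-.2862,.05]))
c=capture('side');cv2.imwrite('pics/s5.png',cv2.resize(c['pixels'][150:320,340:540,::-1],None,fx=4,fy=3.5))
E
```

```text
time_s: 4.55
position: [0.431, 0.168, 0.1531]
tcp_rot: [[1.0, -0.0, 0.007], [-0.0, -1.0, 0.001], [0.007, -0.001, -1.0]]
force: [0.8, 0.1, -1.4]
opening: 0.456
time_s: 5.75
position: [0.563, -0.2856, 0.1474]
tcp_rot: [[1.0, -0.001, -0.003], [-0.001, -1.0, 0.002], [-0.003, -0.002, -1.0]]
force: [0.2, 0.1, -1.1]
opening: 0.461
time_s: 5.95
position: [0.5628, -0.285, 0.1475]
tcp_rot: [[1.0, -0.002, -0.003], [-0.002, -1.0, 0.003], [-0.003, -0.003, -1.0]]
force: [0.9, 0.8, -2.1]
opening: 0.461
t 5.95 p [ 0.5628 -0.285   0.1475] yaw -0.12 f [ 0.9  0.8 -2.1] open 0.461 j6 -36.9
rotvec [-0.0025  0.003  -0.0022] shift cm [ 0.168 -0.066  4.746]
[321.00847447 254.62005156] [320.8731387 238.3947972]
```

View pics/w5.png

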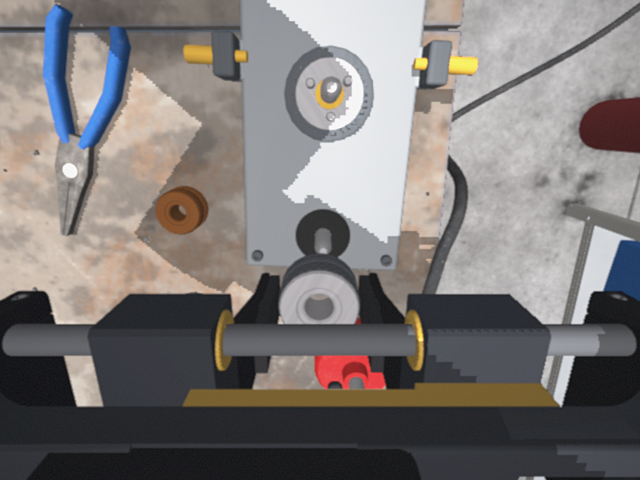

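View pics/s5.png

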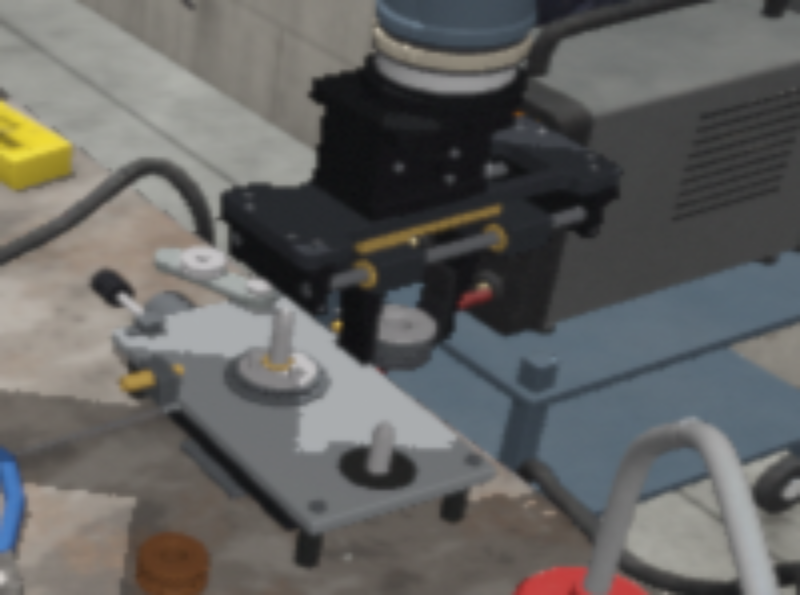

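The wrist view shows the post's foot disc at (323,233) and the roll's face at (319,303). The wrist camera carries a steady bias, so I'll align by relative measurement, lower down.

```bash
python3 -m crank '[[[0.17,0,1.5],[0,0,0]],[[0,0,1.5],[0,0,0]],[[0,0,1.3],[0,0,0]],[[0,0,0],[0,0,0]],[[0,0,0],[0,0,0]]]'
cat >> h.py <<'E'
def overlay(c,name,box,rings,k=5):
    x0,y0,w,h=box;a=cv2.resize(c["pixels"][y0:y0+h,x0:x0+w,::-1],None,fx=k,fy=k,interpolation=cv2.INTER_CUBIC)
    for cx,cy,r,z,col in rings:
        P=np.array([proj(c,[cx+r*np.cos(t),cy+r*np.sin(t),z]) for t in np.linspace(0,2*np.pi,60)])
        cv2.polylines(a,[((P-[x0,y0]+.5)*k).astype(np.int32)],True,col,1,cv2.LINE_AA)
    cv2.imwrite(name,a)
E
python3 - <<'E'
from h import *
plan([.5645,-.2843,.05],0)
p=np.array(read_state()['position'])
c=capture("wrist");r=(0,0,255);g=(0,255,0);b=(255,100,0)
ru=p[2]-.006
# post top r unknown, foot r .020
px,py=.5645,-.2862
rg=[(p[0],p[1]+.001,.019,ru+.022,g),(p[0],p[1]+.001,.02,ru,g)]
for dx,dy,col in [(0,0,r),(.0015,.003,b)]:
    rg+=[(px+dx,py+dy,.020,.05,col),(px+dx,py+dy,.006,.078,col)]
overlay(c,"pics/w6.png",(250,200,140,120),rg)
E
```

```text
time_s: 6.55
position: [0.5654, -0.2842, 0.1056]
tcp_rot: [[1.0, 0.0, -0.001], [0.0, -1.0, 0.001], [-0.001, -0.001, -1.0]]
force: [-0.1, -0.8, -2.8]
opening: 0.461
t 6.55 p [ 0.5654 -0.2842  0.1056] yaw 0.0 f [-0.1 -0.8 -2.8] open 0.461 j6 -36.8
rotvec [-0.0011  0.0014  0.0001] shift cm [-0.086  0.006  5.561]
```

View pics/w6.png

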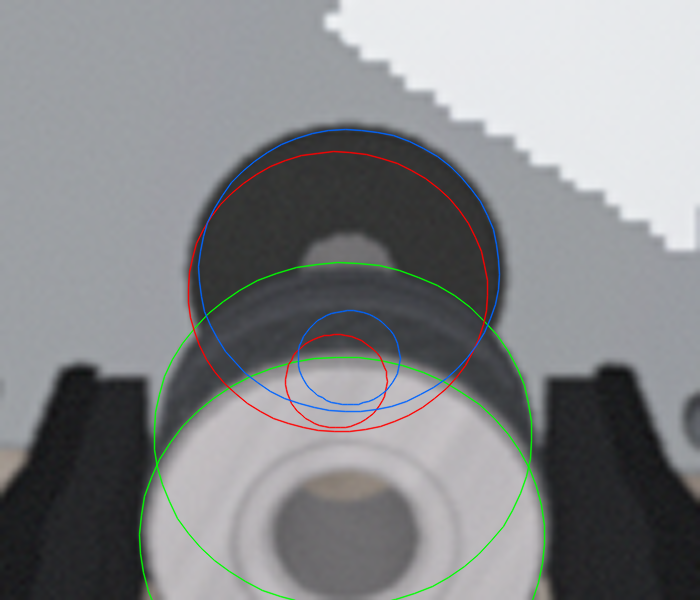

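The blue outline (wrist bias applied) fits the post's foot, and the roll sits about 0.7 mm to the −y side of it. I'll correct that and lower while watching the force.

```bash
python3 -m crank '[[[0,-0.07,0.8],[0,0,0]],[[0,0,0.6],[0,0,0]],[[0,0,0.5],[0,0,0]],[[0,0,0.4],[0,0,0]],[[0,0,0],[0,0,0]]]'
```

```text
time_s: 7.1
position: [0.5653, -0.2838, 0.0827]
tcp_rot: [[1.0, -0.0, -0.001], [-0.0, -1.0, 0.001], [-0.001, -0.001, -1.0]]
force: [0.6, -1.0, -1.4]
opening: 0.46
```

```bash
python3 -m crank '[[[0,0,0.6],[0,0,0]],[[0,0,0.6],[0,0,0]],[[0,0,0.6],[0,0,0]],[[0,0,0.5],[0,0,0]],[[0,0,0.2],[0,0,0]],[[0,0,0],[0,0,0]]]'; python3 -c "
from h import *
plan([.565,-.284,.056])
c=capture('side');cv2.imwrite('pics/s6.png',cv2.resize(c['pixels'][200:320,340:500,::-1],None,fx=5,fy=5))"
```

```text
time_s: 7.7
position: [0.5655, -0.2839, 0.058]
tcp_rot: [[1.0, -0.0, -0.001], [-0.0, -1.0, 0.001], [-0.001, -0.001, -1.0]]
force: [0.0, 1.4, -0.5]
opening: 0.461
t 7.7 p [ 0.5655 -0.2839  0.058 ] yaw -0.02 f [ 0.   1.4 -0.5] open 0.461 j6 -36.7
rotvec [-0.0006  0.0007 -0.    ] shift cm [-0.048  0.012  0.202]
```

View pics/s6.png

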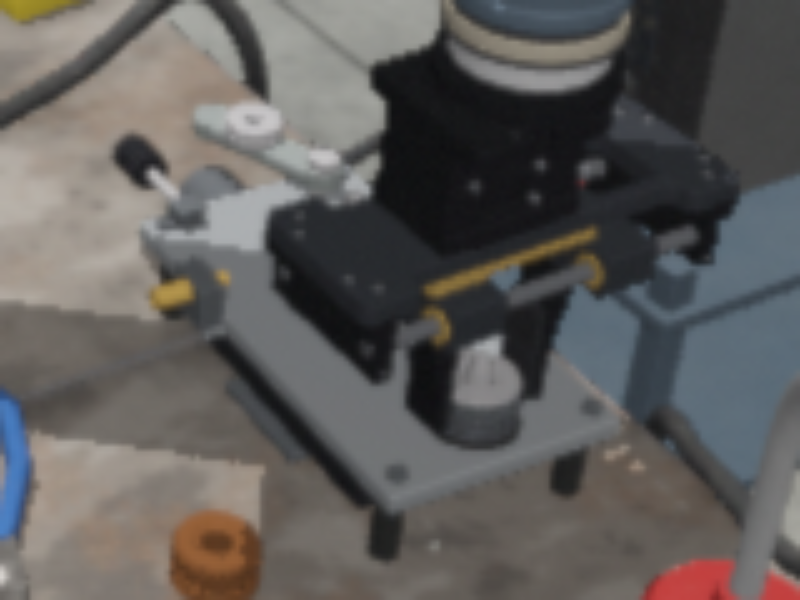

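The roll is threaded on the post and almost at the plate. I'll lower the last bit until it touches.

```bash
python3 -m crank '[[[0,0,0.1],[0,0,0]],[[0,0,0.1],[0,0,0]],[[0,0,0.05],[0,0,0]],[[0,0,0],[0,0,0]]]'
```

```text
time_s: 8.15
position: [0.5657, -0.2841, 0.0561]
tcp_rot: [[1.0, -0.0, 0.0], [-0.0, -1.0, -0.0], [0.0, 0.0, -1.0]]
force: [-0.1, 0.2, -1.3]
opening: 0.462
```

```bash
python3 -m crank '[[[0,0,0.1],[0,0,0]],[[0,0,0],[0,0,0]]]'; python3 -m crank '[[[0,0,0.0],[0,0,0]],[[0,0,0],[0,0,0]],[[0,0,0],[0,0,0]],[[0,0,0],[0,0,0]]]' -0.25;  python3 -m crank '[[[0,0,-1],[0,0,0]],[[0,0,-2.5],[0,0,0]],[[0,0,-4],[0,0,0]],[[0,0,-3],[0,0,0]],[[0,0,0],[0,0,0]]]'
python3 - <<'E'
from h import *
plan([.439,-.379,.12],0)
c=capture("side");cv2.imwrite("pics/s7.png",cv2.resize(c['pixels'][220:370,360:500,::-1],None,fx=5,fy=4))
c=capture("wrist");cv2.imwrite("pics/w7.png",c['pixels'][:,:,::-1])
E
```

```text
time_s: 8.35
position: [0.5657, -0.2841, 0.056]
tcp_rot: [[1.0, -0.0, 0.0], [-0.0, -1.0, -0.0], [0.0, 0.0, -1.0]]
force: [-0.8, 1.9, 4.2]
opening: 0.461
time_s: 8.75
position: [0.5657, -0.2841, 0.0548]
tcp_rot: [[1.0, -0.0, -0.0], [-0.0, -1.0, 0.0], [-0.0, -0.0, -1.0]]
force: [0.3, 0.5, 0.1]
opening: 0.616
time_s: 9.25
position: [0.5688, -0.2862, 0.1659]
tcp_rot: [[1.0, -0.0, 0.009], [-0.0, -1.0, -0.007], [0.009, 0.007, -1.0]]
force: [1.2, -0.3, 0.2]
opening: 0.625
t 9.25 p [ 0.5688 -0.2862  0.1659] yaw -0.01 f [ 1.2 -0.3  0.2] open 0.625 j6 -36.7
rotvec [ 0.0067 -0.0091 -0.0001] shift cm [-12.979   9.283   4.586]
```

View pics/s7.png

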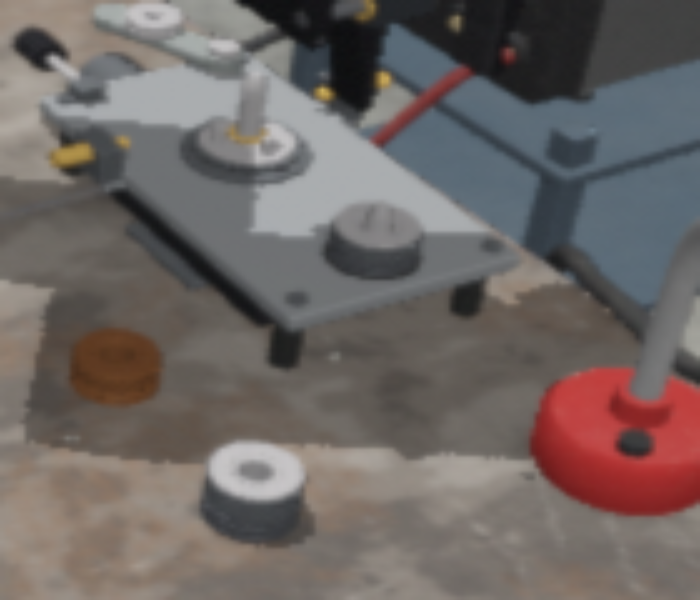

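View pics/w7.png

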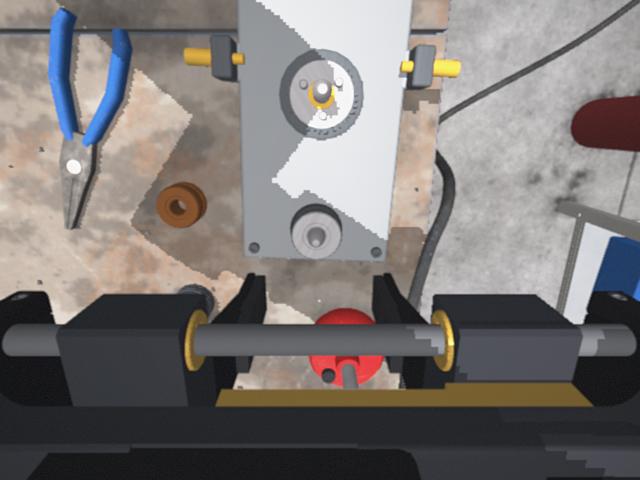

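The narrow roll sits flat on the post in both views (side zoom (375,240), wrist (316,232)), and the pins and shaft are visible at (322,92). Next I'll check the joints before choosing a yaw for the wide roll.

```bash
python3 -c "
from h import *
s=read_state();print(np.round(s['joint_positions'],1));
c=capture('wrist');T=capture('top')
for uv in [(304,84),(340,83),(323,116),(321,90)]:
    print(ray(c,uv,.07 if uv!=(321,90) else .108).round(4))
cv2.imwrite('pics/t7.png',cv2.resize(T['pixels'][120:280,400:600,::-1],None,fx=4,fy=3.7))
"
```

```text
[-36.8  34.8  84.2  -0.   60.8 -36.7]
[ 0.5566 -0.175   0.07  ]
[ 0.5807 -0.1743  0.07  ]
[ 0.5694 -0.1953  0.07  ]
[ 0.5677 -0.182   0.108 ]
```

View pics/t7.png

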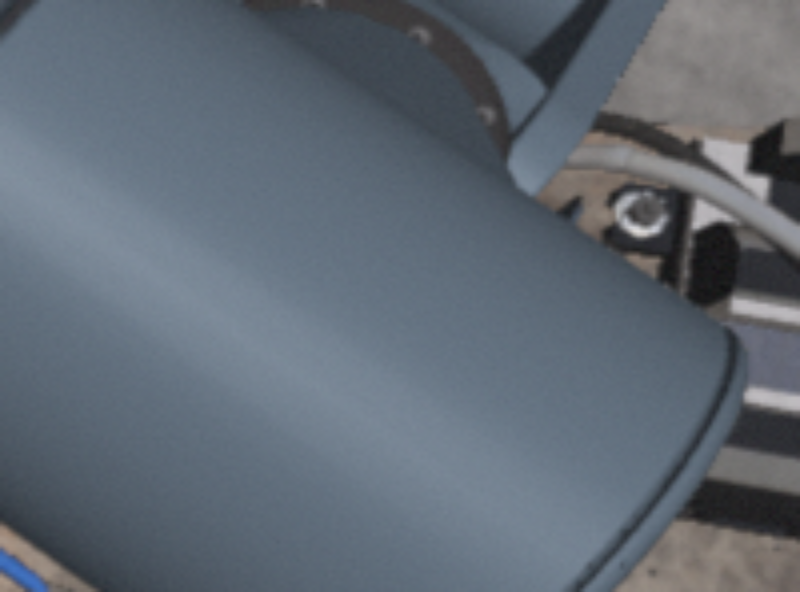

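```bash
python3 -m crank '[[[0,0,0],[0,0,0.1428]],[[0,0,0],[0,0,0.1428]],[[0,0,0],[0,0,0.1428]],[[0,0,0],[0,0,0.1428]],[[0,0,0],[0,0,0.1428]],[[0,0,0],[0,0,0.1428]],[[0,0,0],[0,0,0.1428]],[[0,0,0],[0,0,0.1428]],[[0,0,0],[0,0,0.1428]],[[0,0,0],[0,0,0.1428]],[[0,0,0],[0,0,0.1428]]]'
python3 -c "
from h import *
plan([.440,-.378,.12],-90)"
```

```text
time_s: 10.55
position: [0.5646, -0.2833, 0.1579]
tcp_rot: [[-0.006, -1.0, -0.003], [-1.0, 0.006, 0.002], [-0.002, 0.003, -1.0]]
force: [-0.5, -1.2, 0.6]
opening: 0.626
t 10.55 p [ 0.5646 -0.2833  0.1579] yaw -90.36 f [-0.5 -1.2  0.6] open 0.626 j6 53.6
rotvec [ 0.0033  0.0025 -0.0063] shift cm [ 9.467 12.464  3.794]
```

```bash
python3 -m crank '[[[2.4,3.1,0.5],[0,0,0]],[[2.4,3.1,1],[0,0,0]],[[2.4,3.1,1],[0,0,0]],[[2.27,3.15,1.3],[0,0,0]],[[0,0,0],[0,0,0]],[[0,0,0],[0,0,0]]]'
python3 - <<'E'
from h import *
plan([.440,-.378,.007],-90)
c=capture("wrist");r=(0,0,255);g=(0,255,0)
overlay(c,"pics/w8.png",(250,180,140,120),[(.439,-.379,.019,.032,r),(.439,-.379,.007,.032,r),(.439,-.379,.02,.0,r)])
cv2.imwrite("pics/w8f.png",c["pixels"][:,:,::-1])
E
```

```text
time_s: 11.15
position: [0.4399, -0.3784, 0.1204]
tcp_rot: [[-0.003, -1.0, -0.002], [-1.0, 0.003, 0.003], [-0.003, 0.002, -1.0]]
force: [0.6, 1.2, -0.2]
opening: 0.627
t 11.15 p [ 0.4399 -0.3784  0.1204] yaw -90.16 f [ 0.6  1.2 -0.2] open 0.627 j6 38.4
rotvec [ 0.0021  0.0033 -0.0028] shift cm [-0.036 -0.013 11.341]
```

View pics/w8.png

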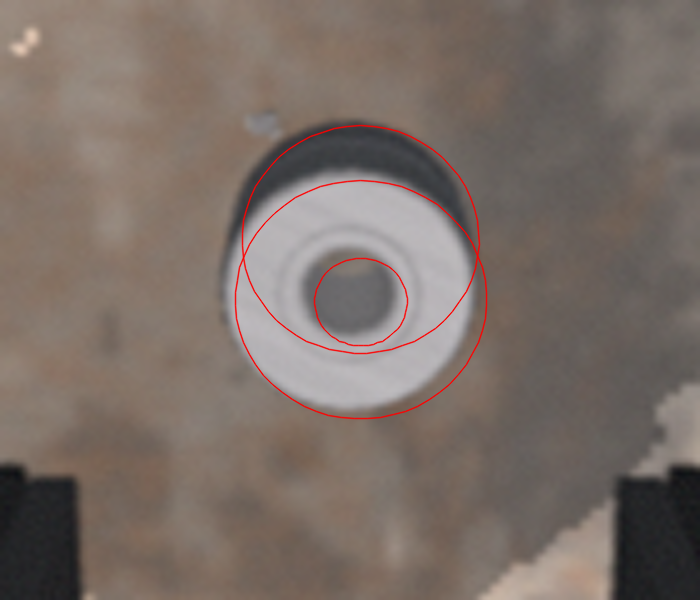

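View pics/w8f.png

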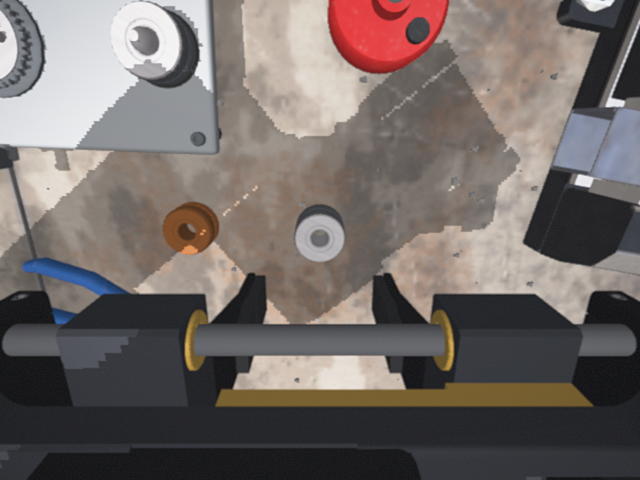

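The wrist view puts the wide roll at (.4404, −.3781), within 1.5 mm of the top and side fix and directly under the TCP. Going straight down to grasp it.

```bash
python3 -m crank '[[[0,0,1],[0,0,0]],[[0,0,1.6],[0,0,0]],[[0,0,1.8],[0,0,0]],[[0,0,1.8],[0,0,0]],[[0,0,1.6],[0,0,0]],[[0,0,1.4],[0,0,0]],[[0,0,1.2],[0,0,0]],[[0,0,0.8],[0,0,0]],[[0,0,0],[0,0,0]]]'
python3 -m crank '[[[0,0,0],[0,0,0]],[[0,0,0],[0,0,0]],[[0,0,0],[0,0,0]],[[0,0,0],[0,0,0]],[[0,0,0],[0,0,0]]]' 1
python3 - <<'E'
from h import *
plan([.440,-.378,.17],-90)
p=np.array(read_state()['position'])
c=capture("wrist");g=(0,255,0)
overlay(c,"pics/w9.png",(250,225,140,110),[(p[0],p[1],.019,.032,g),(p[0],p[1],.007,.032,g),(p[0],p[1],.02,.0,g)])
E
```

```text
time_s: 12.1
position: [0.4409, -0.378, 0.0089]
tcp_rot: [[0.0, -1.0, -0.001], [-1.0, -0.0, 0.002], [-0.002, 0.001, -1.0]]
force: [0.1, 1.0, 0.4]
opening: 0.627
time_s: 12.6
position: [0.4415, -0.3791, 0.0107]
tcp_rot: [[-0.0, -1.0, 0.001], [-1.0, 0.0, -0.001], [0.001, -0.001, -1.0]]
force: [-0.3, -0.3, 3.2]
opening: 0.463
t 12.6 p [ 0.4415 -0.3791  0.0107] yaw -90.02 f [-0.3 -0.3  3.2] open 0.463 j6 38.4
rotvec [-0.0008 -0.001  -0.0004] shift cm [ -0.11    0.146 -15.925]
```

View pics/w9.png

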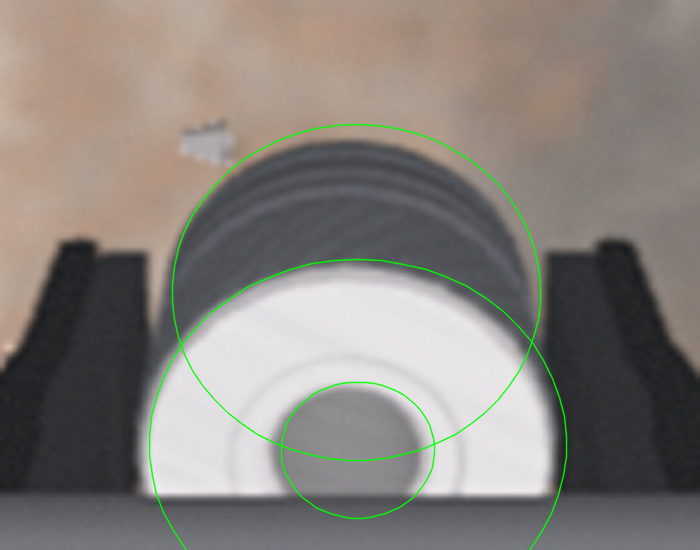

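Grasped: the opening of 0.463 is 40 mm. The roll is centred between the fingers at zoom x≈347. I'll lift it and carry it over the shaft.

```bash
python3 -m crank '[[[0,0,-1.5],[0,0,0]],[[0,0,-3.5],[0,0,0]],[[0,0,-4.2],[0,0,0]],[[0,0,-4.2],[0,0,0]],[[0,0,-2.6],[0,0,0]],[[0,0,0],[0,0,0]]]'
python3 -m crank '[[[-1.5,-1,0],[0,0,0]],[[-3,-2,0],[0,0,0]],[[-3.5,-2.3,0],[0,0,0]],[[-3.7,-2.4,0],[0,0,0]],[[-3.5,-2.2,0],[0,0,0]],[[-3,-1.9,0],[0,0,0]],[[-1.4,-1,0],[0,0,0]],[[0,0,0],[0,0,0]],[[0,0,0],[0,0,0]],[[0,0,0],[0,0,0]]]'
python3 - <<'E'
from h import *
plan([.5695,-.182,.125],-90)
c=capture("wrist");cv2.imwrite("pics/w10.png",c["pixels"][:,:,::-1])
c=capture("side");cv2.imwrite("pics/s10.png",cv2.resize(c['pixels'][140:310,340:500,::-1],None,fx=4,fy=3.5))
E
```

```text
time_s: 13.25
position: [0.4429, -0.3808, 0.1749]
tcp_rot: [[-0.0, -1.0, 0.006], [-1.0, 0.0, -0.008], [0.008, -0.006, -1.0]]
force: [0.6, 0.4, -2.1]
opening: 0.463
time_s: 14.25
position: [0.5683, -0.184, 0.1695]
tcp_rot: [[-0.002, -1.0, -0.001], [-1.0, 0.002, -0.0], [0.0, 0.001, -1.0]]
force: [-0.0, -0.1, -2.1]
opening: 0.46
t 14.25 p [ 0.5683 -0.184   0.1695] yaw -90.1 f [-0.  -0.1 -2.1] open 0.46 j6 61.5
rotvec [ 0.0014 -0.     -0.0017] shift cm [-0.195 -0.124  4.454]
```

View pics/w10.png

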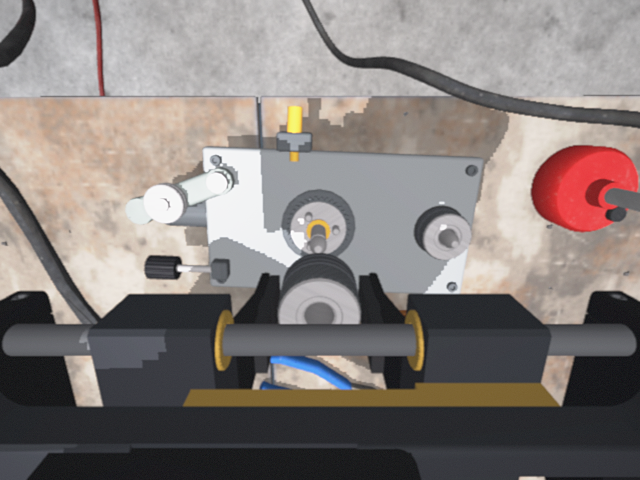

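View pics/s10.png

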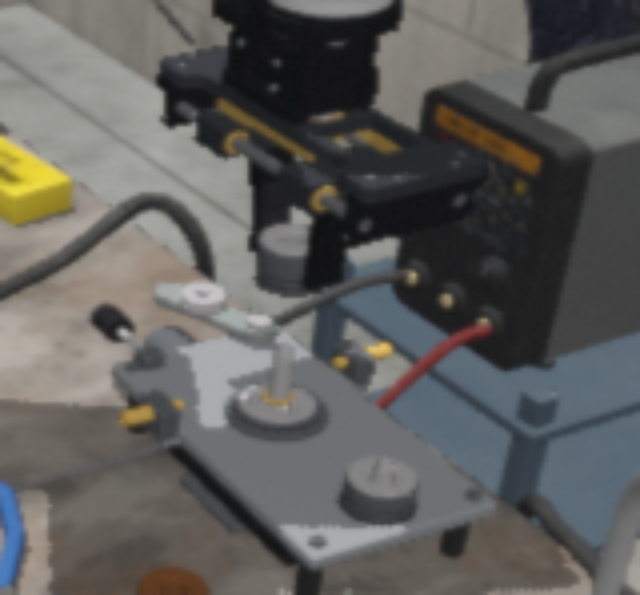

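The wrist view shows the shaft at (318,235) ahead of the roll at (319,300). I'll apply the correction, lower to just above the shaft tip, and measure again.

```bash
python3 -m crank '[[[-0.2,-0.12,1.2],[0,0,0]],[[0,0,1.5],[0,0,0]],[[0,0,1.3],[0,0,0]],[[0,0,0.2],[0,0,0]],[[0,0,0],[0,0,0]],[[0,0,0],[0,0,0]]]'
python3 - <<'E'
from h import *
plan([.5695,-.182,.125],-90)
p=np.array(read_state()['position'])
c=capture("wrist");g=(0,255,0);r=(0,0,255);b=(255,100,0)
np.savez("w11.npz",**{k:np.array(v) for k,v in c.items()},p=p)
u=p[2]-.0107
overlay(c,"pics/w11.png",(245,180,150,130),[(p[0],p[1],.019,u+.032,g),(p[0],p[1],.02,u,g),(.5695,-.182,.030,.055,r),(.5695,-.182,.006,.060,r),(.5695,-.182,.006,.102,r)])
E
```

```text
time_s: 14.95
position: [0.5708, -0.181, 0.1283]
tcp_rot: [[-0.0, -1.0, 0.001], [-1.0, 0.0, -0.0], [0.0, -0.001, -1.0]]
force: [0.9, -0.2, -2.5]
opening: 0.464
t 14.95 p [ 0.5708 -0.181   0.1283] yaw -90.03 f [ 0.9 -0.2 -2.5] open 0.464 j6 61.7
rotvec [-0.0007 -0.0004 -0.0004] shift cm [0.095 0.13  0.33 ]
```

View pics/w11.png

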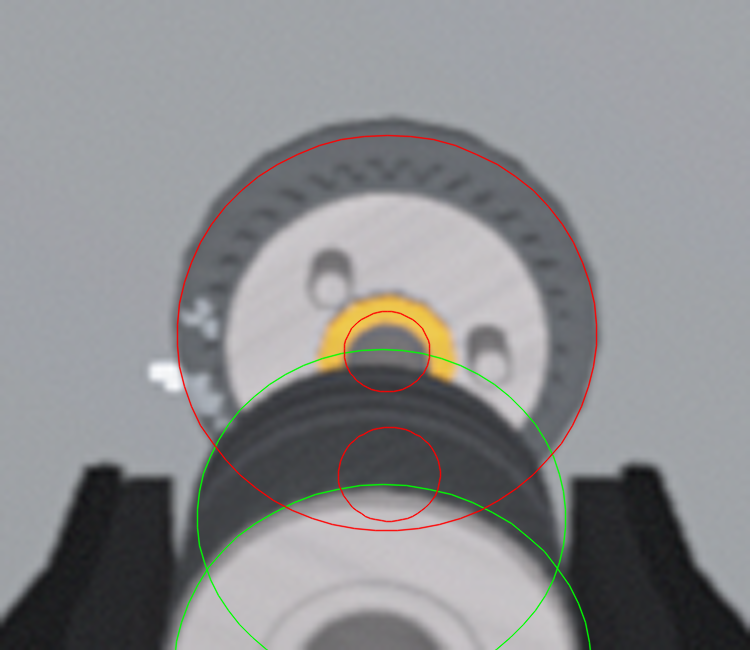

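Run:
```python
from h import *
d=np.load("w11.npz");c={k:d[k] for k in d.files};im=c["pixels"].astype(int)
x0,y0=245,180
def fit(pts,z,nm):
    P=np.array([ray(c,q,z)[:2] for q in pts]);A=np.c_[P,np.ones(len(P))]
    for _ in range(4):
        s=np.linalg.lstsq(A,(P**2).sum(1),rcond=None)[0];cx,cy=s[0]/2,s[1]/2;r=np.sqrt(s[2]+cx*cx+cy*cy)
        e=np.hypot(P[:,0]-cx,P[:,1]-cy)-r;k=abs(e)<max(.0006,2*np.median(abs(e)));P=P[k];A=A[k]
    print(nm,len(P),np.round([cx*1e3,cy*1e3,r*1e3,e.std()*1e3],2))
def radial(cz,ang,r0,r1,up,z,nm,grey=None):
    cx,cy=cz[0]/5+x0-.5,cz[1]/5+y0-.5;g=im.mean(2) if grey is None else grey
    g=cv2.GaussianBlur(g.astype(np.float32),(3,3),0);pts=[]
    for a in np.radians(ang):
        rr=np.arange(r0,r1,.25);xs=(cx+rr*np.cos(a)).astype(np.float32);ys=(cy-rr*np.sin(a)).astype(np.float32)
        v=cv2.remap(g,xs[None],ys[None],cv2.INTER_LINEAR)[0];dv=np.gradient(v)*up;k=dv.argmax();pts.append((xs[k],ys[k]))
    fit(pts,z,nm)
radial((387,345),np.arange(5,176,4),25,38,-1,.060,"white disc")
radial((387,330),np.arange(0,181,4),36,48,1,.055,"rim55")
sat=im.max(2)-im.min(2)
radial((387,355),np.arange(10,171,5),8,18,-1,.066,"brass",sat)
p=d["p"];u=p[2]-.0107
radial((374,650),np.arange(30,151,3),30,46,-1,u+.032,"face")
radial((374,530),np.arange(30,151,3),25,40,1,u,"base")
print(p)
```

```text
white disc 43 [ 5.6993e+02 -1.8199e+02  2.2580e+01  1.8000e-01]
rim55 46 [ 5.7163e+02 -1.8189e+02  3.0260e+01  2.1000e-01]
brass 33 [ 5.7058e+02 -1.8201e+02  9.1800e+00  1.9000e-01]
face 39 [ 5.7033e+02 -1.8004e+02  1.8820e+01  1.4000e-01]
base 39 [ 5.6923e+02 -1.7984e+02  1.9870e+01  1.5000e-01]
[ 0.57079535 -0.18104668  0.12830261]
```

The wrist fits give the shaft at about (.5702, −.1820) and the roll at about (.5697, −.1799). So I need +2.0 mm in tool x and −0.5 mm in tool y, then I lower with force checks.

```bash
python3 -m crank '[[[0.2,-0.05,0.4],[0,0,0]],[[0,0,0.5],[0,0,0]],[[0,0,0.4],[0,0,0]],[[0,0,0.3],[0,0,0]],[[0,0,0],[0,0,0]]]'
```

```text
time_s: 15.5
position: [0.5705, -0.1825, 0.1114]
tcp_rot: [[-0.0, -1.0, -0.001], [-1.0, 0.0, 0.001], [-0.001, 0.001, -1.0]]
force: [0.1, -0.8, -1.7]
opening: 0.462
```

```bash
python3 -m crank '[[[0,0,0.5],[0,0,0]],[[0,0,0.6],[0,0,0]],[[0,0,0.6],[0,0,0]],[[0,0,0.5],[0,0,0]],[[0,0,0.3],[0,0,0]],[[0,0,0],[0,0,0]]]'; python3 -c "
from h import *
plan([.57,-.182,.08])
c=capture('side');cv2.imwrite('pics/s11.png',cv2.resize(c['pixels'][180:290,345:485,::-1],None,fx=5,fy=5))"
```

```text
time_s: 16.1
position: [0.5706, -0.1827, 0.0864]
tcp_rot: [[-0.0, -1.0, -0.001], [-1.0, 0.0, 0.0], [-0.0, 0.001, -1.0]]
force: [-0.5, -0.2, -1.4]
opening: 0.462
t 16.1 p [ 0.5706 -0.1827  0.0864] yaw -90.02 f [-0.5 -0.2 -1.4] open 0.462 j6 61.6
rotvec [0.0009 0.0005 0.    ] shift cm [-0.067  0.064  0.639]
```

View pics/s11.png

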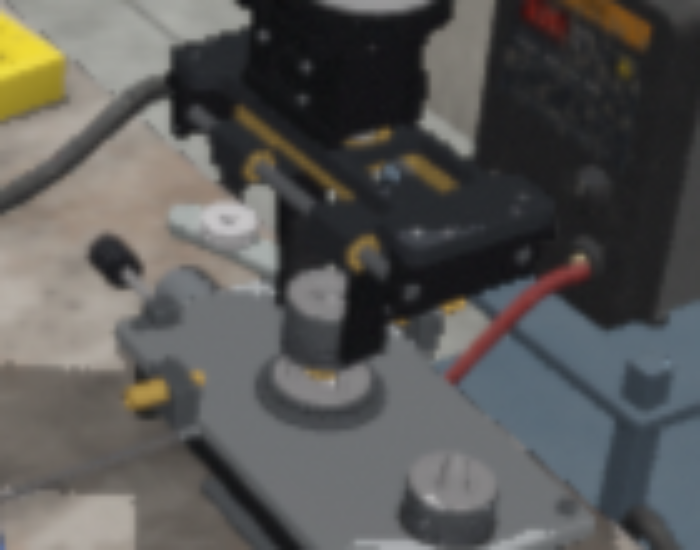

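The roll is threaded on the shaft, with its underside a few millimetres above the pins. I'll feel for them.

```bash
python3 -m crank '[[[0,0,0.2],[0,0,0]],[[0,0,0.15],[0,0,0]],[[0,0,0],[0,0,0]]]';python3 -m crank '[[[0,0,0.15],[0,0,0]],[[0,0,0],[0,0,0]]]';python3 -m crank '[[[0,0,0.15],[0,0,0]],[[0,0,0],[0,0,0]]]'
```

```text
time_s: 16.45
position: [0.5708, -0.1827, 0.0835]
tcp_rot: [[-0.0, -1.0, -0.0], [-1.0, 0.0, 0.0], [-0.0, 0.0, -1.0]]
force: [0.1, 1.7, -2.3]
opening: 0.46
time_s: 16.65
position: [0.5708, -0.1827, 0.0819]
tcp_rot: [[-0.0, -1.0, -0.0], [-1.0, 0.0, 0.0], [-0.0, 0.0, -1.0]]
force: [0.0, -0.5, -1.2]
opening: 0.463
time_s: 16.85
position: [0.5708, -0.1827, 0.0804]
tcp_rot: [[-0.0, -1.0, -0.0], [-1.0, 0.0, 0.0], [-0.0, 0.0, -1.0]]
force: [-0.6, 0.5, -2.4]
opening: 0.463
```

```bash
python3 -m crank '[[[0,0,0.1],[0,0,0]],[[0,0,0],[0,0,0]]]';python3 -m crank '[[[0,0,0.1],[0,0,0]],[[0,0,0],[0,0,0]]]';python3 -m crank '[[[0,0,0.1],[0,0,0]],[[0,0,0],[0,0,0]]]'
```

```text
time_s: 17.05
position: [0.5709, -0.1828, 0.0794]
tcp_rot: [[-0.0, -1.0, -0.0], [-1.0, 0.0, 0.0], [-0.0, 0.0, -1.0]]
force: [0.1, -0.4, -2.1]
opening: 0.46
time_s: 17.25
position: [0.5708, -0.1827, 0.0784]
tcp_rot: [[-0.0, -1.0, -0.0], [-1.0, 0.0, 0.0], [-0.0, 0.0, -1.0]]
force: [-0.3, -0.9, -2.0]
opening: 0.461
time_s: 17.45
position: [0.5708, -0.1827, 0.0774]
tcp_rot: [[-0.0, -1.0, -0.0], [-1.0, 0.0, 0.0], [-0.0, 0.0, -1.0]]
force: [-0.6, -0.4, -1.8]
opening: 0.461
```

```bash
python3 -m crank '[[[0,0,0.1],[0,0,0]],[[0,0,0],[0,0,0]]]';python3 -m crank '[[[0,0,0.1],[0,0,0]],[[0,0,0],[0,0,0]]]'; python3 -c "
from h import *
plan([.57,-.182,.08])
c=capture('side');cv2.imwrite('pics/s12.png',cv2.resize(c['pixels'][210:280,360:450,::-1],None,fx=8,fy=8,interpolation=cv2.INTER_CUBIC))"
```

```text
time_s: 17.65
position: [0.571, -0.1828, 0.0768]
tcp_rot: [[-0.0, -1.0, 0.0], [-1.0, 0.0, -0.0], [0.0, -0.0, -1.0]]
force: [-0.1, -0.2, -0.7]
opening: 0.463
time_s: 17.85
position: [0.5711, -0.1828, 0.076]
tcp_rot: [[-0.0, -1.0, 0.0], [-1.0, 0.0, -0.0], [0.0, -0.0, -1.0]]
force: [-1.0, 0.7, 4.0]
opening: 0.463
t 17.85 p [ 0.5711 -0.1828  0.076 ] yaw -90.01 f [-1.   0.7  4. ] open 0.463 j6 61.6
rotvec [-0.0004 -0.0003  0.    ] shift cm [-0.082  0.109 -0.4  ]
```

View pics/s12.png

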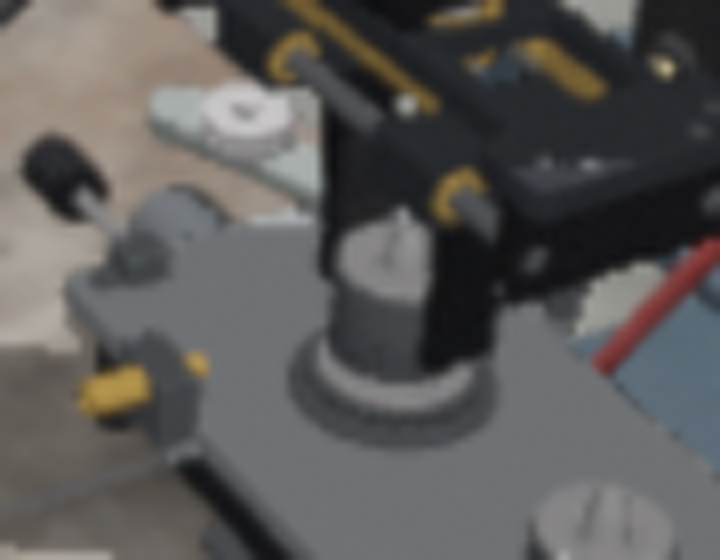

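Contact at TCP z≈.0763. That is either the pins, or the notches happened to line up and this is the spring. I'll check the roll's height in the side image.

Run:
```python
from h import *
c=capture('side')
# ref: shaft axis position fitted by side camera: narrow roll+top consistent (.5684,-.1843) in side frame
x,y=.569,-.1838
g=(0,255,0);r=(0,0,255)
rg=[]
for u,col in [(.070,r),(.066,g)]: rg+=[(x,y,.0195,u+.032,col),(x,y,.02,u,col)]
rg+=[(x,y,.0226,.060,(255,100,0)),(x,y,.0303,.0565,(255,100,0)),(.5645,-.2862,.0195,.072,(255,0,255)),(.5645,-.2862,.02,.05,(255,0,255))]
overlay(c,'pics/s13.png',(365,215,90,80),rg,8)
```

```text
(no output)
```

View pics/s13.png

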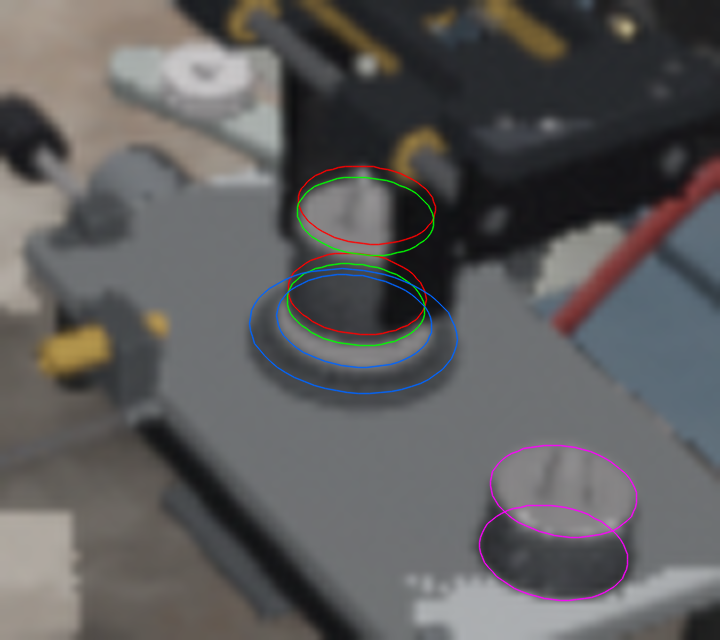

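```bash
python3 - <<'E'
from h import *
c=capture('side');g=c['pixels'].mean(2)
for col in (405,408,411): print(col,g[245:270,col].round(0).astype(int).tolist())
x,y=.569,-.1838
for z,r in [(.07,.02),(.066,.02),(.06,.0226),(.0565,.0303)]:
    P=np.array([proj(c,[x+r*np.cos(t),y+r*np.sin(t),z]) for t in np.linspace(0,2*np.pi,400)]);
    print(z,[P[np.abs(P[:,0]-k)<.4][:,1].max().round(2) for k in (405,408,411)])
E
python3 -m crank '[[[0,0,0.1],[0,0,0]],[[0,0,0],[0,0,0]]]'; python3 -c "
from h import *
s=read_state();print(s['moment'],s['force'],s['position'])"
```

```text
405 [121, 84, 67, 64, 63, 65, 61, 61, 61, 57, 56, 67, 110, 131, 127, 97, 75, 64, 71, 75, 84, 108, 113, 113, 113]
408 [133, 134, 95, 73, 69, 68, 69, 63, 61, 63, 60, 66, 72, 122, 132, 121, 83, 61, 68, 75, 76, 99, 111, 113, 114]
411 [132, 133, 116, 84, 69, 70, 68, 66, 62, 59, 60, 61, 72, 122, 131, 129, 90, 64, 70, 74, 77, 99, 110, 113, 113]
0.07 [np.float64(255.48), np.float64(256.2), np.float64(256.3)]
0.066 [np.float64(256.89), np.float64(257.58), np.float64(257.67)]
0.06 [np.float64(259.74), np.float64(260.33), np.float64(260.39)]
0.0565 [np.float64(263.06), np.float64(263.56), np.float64(263.64)]
time_s: 18.2
position: [0.5711, -0.1828, 0.0747]
tcp_rot: [[-0.0, -1.0, 0.0], [-1.0, 0.0, -0.0], [0.0, -0.0, -1.0]]
force: [-1.5, 0.2, 4.9]
opening: 0.461
[ 0.06621311  0.32268371 -0.02924106] [-1.50130053  0.19769506  4.92329099] [ 0.57107168 -0.18284503  0.07473605]
```

The last 1.3 mm of travel added only about 1 N, which is the spring's rate rather than a hard stop on the pins. It seems the notches met the pins by chance. I'll keep pressing in steps.

```bash
for i in 1; do python3 -m crank '[[[0,0,0.1],[0,0,0]],[[0,0,0],[0,0,0]]]'; done; python3 -m crank '[[[0,0,0.1],[0,0,0]],[[0,0,0],[0,0,0]]]';python3 -m crank '[[[0,0,0.1],[0,0,0]],[[0,0,0],[0,0,0]]]'
```

```text
time_s: 18.4
position: [0.5711, -0.1828, 0.0737]
tcp_rot: [[-0.0, -1.0, 0.0], [-1.0, 0.0, -0.0], [0.0, -0.0, -1.0]]
force: [-1.0, 0.3, 5.6]
opening: 0.458
time_s: 18.6
position: [0.5711, -0.1828, 0.0728]
tcp_rot: [[-0.0, -1.0, 0.0], [-1.0, 0.0, -0.0], [0.0, -0.0, -1.0]]
force: [-1.3, 0.7, 6.6]
opening: 0.464
time_s: 18.8
position: [0.5711, -0.1828, 0.072]
tcp_rot: [[-0.0, -1.0, 0.0], [-1.0, 0.0, -0.0], [0.0, -0.0, -1.0]]
force: [-1.3, 0.9, 7.8]
opening: 0.461
```

```bash
python3 -m crank '[[[0,0,0.1],[0,0,0]],[[0,0,0],[0,0,0]]]';python3 -m crank '[[[0,0,0.1],[0,0,0]],[[0,0,0],[0,0,0]]]';python3 -m crank '[[[0,0,0.05],[0,0,0]],[[0,0,0],[0,0,0]]]'
```

```text
time_s: 19.0
position: [0.5711, -0.1828, 0.0711]
tcp_rot: [[-0.0, -1.0, 0.0], [-1.0, 0.0, -0.0], [0.0, -0.0, -1.0]]
force: [-2.5, 1.0, 8.8]
opening: 0.457
time_s: 19.2
position: [0.5711, -0.1829, 0.0707]
tcp_rot: [[-0.0, -1.0, 0.001], [-1.0, 0.0, -0.0], [0.0, -0.001, -1.0]]
force: [-2.5, 1.1, 10.1]
opening: 0.462
time_s: 19.4
position: [0.5711, -0.1829, 0.0707]
tcp_rot: [[-0.0, -1.0, 0.001], [-1.0, 0.0, -0.0], [0.0, -0.001, -1.0]]
force: [-3.3, 1.8, 13.4]
opening: 0.461
```

TCP z stopped at .0707, 5.6–6 mm below first contact, and the force now rises steeply (13.4 N). That is the hard stop. I'll add a small margin of push and check the images.

```bash
python3 -m crank '[[[0,0,0.05],[0,0,0]],[[0,0,0],[0,0,0]],[[0,0,0],[0,0,0]]]'
python3 - <<'E'
from h import *
c=capture('side');g=c['pixels'].mean(2)
for col in (405,408,411): print(col,g[252:270,col].round(0).astype(int).tolist())
x,y=.569,-.1838
for z,r in [(.066,.02),(.060,.02),(.06,.0226)]:
    P=np.array([proj(c,[x+r*np.cos(t),y+r*np.sin(t),z]) for t in np.linspace(0,2*np.pi,400)]);
    print(z,[P[np.abs(P[:,0]-k)<.4][:,1].max().round(2) for k in (405,408,411)])
cv2.imwrite('pics/s14.png',cv2.resize(c['pixels'][205:295,360:460,::-1],None,fx=7,fy=6,interpolation=cv2.INTER_CUBIC))
c=capture('wrist');cv2.imwrite('pics/w14.png',c['pixels'][:,:,::-1])
plan([.57,-.182,.07])
E
```

```text
time_s: 19.7
position: [0.5711, -0.1829, 0.0706]
tcp_rot: [[-0.0, -1.0, 0.001], [-1.0, 0.0, -0.001], [0.001, -0.001, -1.0]]
force: [-4.3, 1.8, 16.3]
opening: 0.46
405 [66, 62, 58, 58, 55, 59, 72, 113, 94, 76, 64, 71, 76, 84, 109, 113, 113, 113]
408 [67, 70, 65, 62, 63, 58, 67, 81, 111, 83, 63, 69, 74, 77, 99, 111, 113, 114]
411 [68, 65, 63, 60, 60, 56, 66, 86, 121, 88, 63, 70, 75, 76, 99, 110, 113, 113]
0.066 [np.float64(256.89), np.float64(257.58), np.float64(257.67)]
0.06 [np.float64(259.01), np.float64(259.64), np.float64(259.7)]
0.06 [np.float64(259.74), np.float64(260.33), np.float64(260.39)]
t 19.8 p [ 0.5712 -0.1828  0.0706] yaw -90.01 f [-4.1  1.5 15.9] open 0.46 j6 61.6
rotvec [-0.0008 -0.0006  0.    ] shift cm [-0.085  0.116  0.063]
```

View pics/s14.png

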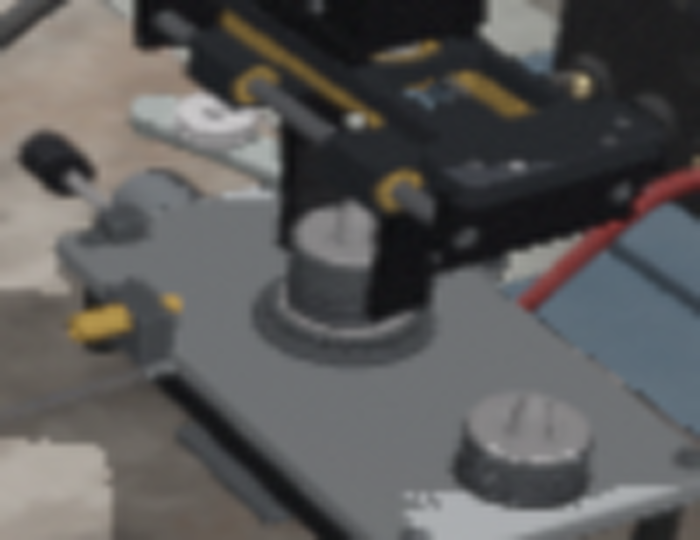

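View pics/w14.png

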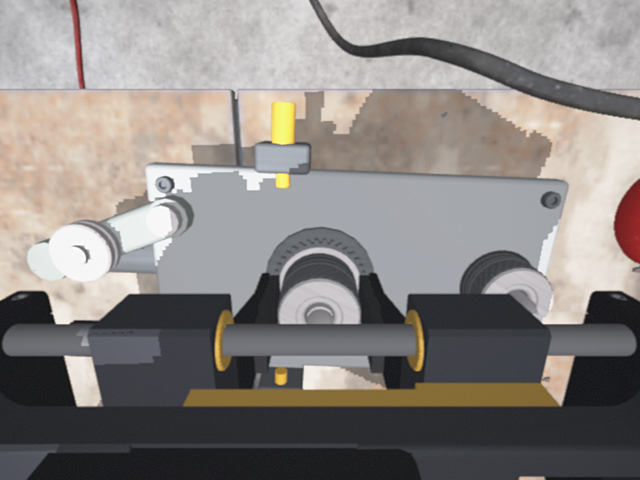

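Both rolls look right. The narrow one stands on the post. The wide one sits almost flush on the carrier disc, its base edge having moved 1.8 px, or about 5 mm. I'll check once more that it holds still before handing in.

```bash
python3 -m crank '[[[0,0,0],[0,0,0]],[[0,0,0],[0,0,0]],[[0,0,0],[0,0,0]],[[0,0,0],[0,0,0]],[[0,0,0],[0,0,0]],[[0,0,0],[0,0,0]],[[0,0,0],[0,0,0]],[[0,0,0],[0,0,0]]]'
python3 - <<'E'
from h import *
c=capture('side')
r=(0,0,255);g=(0,255,0)
x,y=.569,-.1838
z0=.0
overlay(c,'pics/s15.png',(365,215,90,80),[(.5645,-.2862,.02,.05,r),(.5645,-.2862,.0195,.072,r),(x,y,.0195,.092,g),(x,y,.02,.06,g),(x,y,.0226,.06,(255,100,0))],8)
E
```

```text
time_s: 20.6
position: [0.5711, -0.1828, 0.0706]
tcp_rot: [[-0.0, -1.0, 0.001], [-1.0, 0.0, -0.001], [0.001, -0.001, -1.0]]
force: [-3.4, 2.3, 15.6]
opening: 0.461
```

View pics/s15.png

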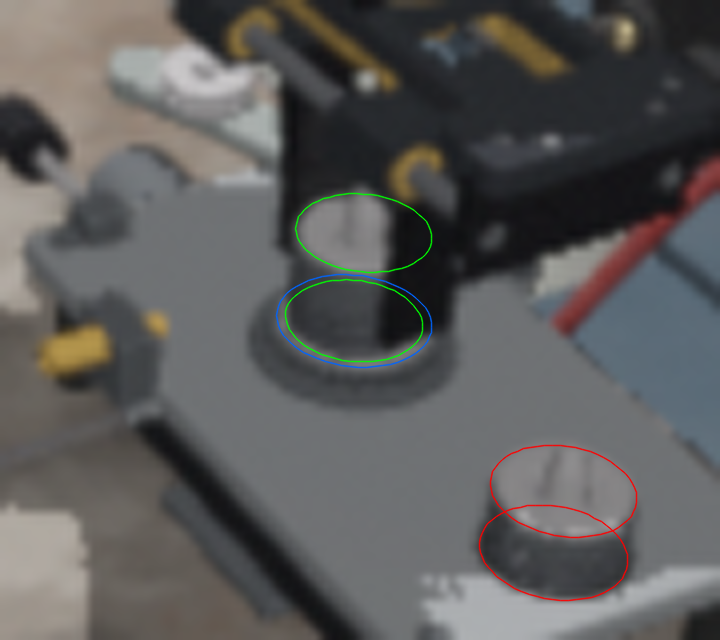

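The position, force (15.6 N) and image are all steady. The roll outline computed for the home height fits, so I'm handing in.

```bash
python3 -c "
from rig import bot
print(bot.hand_in())"
```

```text
the job is handed in; nothing more can be done
None
```

The narrow roll is released and standing on the storage post. The wide roll is on the drive shaft, and the fingers are still holding it down against the spring. I handed in at about 20.7 s of the 64 s.

- **Turning:** no turn was needed, because the notches met the pins by chance on the way down. From first contact the force rose at only about 1 N/mm, which is the spring rather than the pins.
- **Seating:** after about 6 mm of travel the roll stopped hard (the last 0.5 mm commanded moved it 0.1 mm and added 3 N). At the end the push held steady at about 16 N, TCP z stayed at 0.0706 m, and the fingers were closed on 40 mm, the roll's diameter.
- **Image checks:** the narrow roll matched its outline on the post. The wide roll matched its home outline.
- **Bystanders:** I never went near the pliers or the flat bar, but took no final measurement of them.

**Disagreements in the checks:**
- In the side view, a sliver of the carrier disc showed about 1 px more below the roll than predicted. I put this down to image blur and calibration, because the force and travel both indicate it is home.
- The wrist camera disagreed with the top and side cameras by up to 3 mm, so I aligned each roll using the wrist image alone.
- A sideways force of about 4 N remains at the wrist.

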